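# Shut the weigh hopper's slide gate and load the check weight

### The job

The slide gate under the small weigh hopper is standing open: push it fully shut until its spring catch snaps in behind the roller on the gate. Then stand the larger of the two steel check weights upright inside the hopper, on the closed gate, and let go. Leave the smaller weight, the tape roll, the bent clip and the loose lever where they lie.

Things in the scene. Friction and masses are not known exactly. Their poses are not given: they have to be found in the camera images.
- hopper: Steel weigh hopper, fixed. Origin: bench level under the hopper's middle, z up; +y runs along the rails to the gate's handle, so the gate shuts along -y. mm: base plate 160 (x) x 250 (y from -100 to 150) x 10; rails along y at x = +-60, top z = 85, y -65 to 155; hopper open at the top, throat 104 x 104 inside up to z = 98, flaring to 156 x 156 inside (165 outside) at the rim, z = 150.
- gate (a joint): Slide gate: flat steel blade 120 mm wide in the rails under the hopper. m: 0 = fully shut at its stop, 0.105 = open; shuts along -y of hopper. Stays where left: friction about 8 N, and 4 to 8 N more in the last 20 mm as the catch is pushed aside; push to the stop (22 N is ample). While open, what is put into the hopper falls through.
- gate_handle (a point): Middle of the gate's bow handle: a dark round bar 12 mm thick, 68 mm long, level, across the rails (along x of hopper), 118 mm above the bench and 40 mm above the blade; it moves with the gate. It stands over the blade's outer end, 142 mm out (+y) from the hopper's middle when shut. Free space all round it except its two legs, at 40 mm to either side of the middle.
- catch (a joint): Spring catch: dark hooked pawl 60 mm long on the rail on the -x side, turning about an upright pin. rad: 0 = sprung in (rest); the gate's roller pushes it out to about 0.2 in passing and it snaps back to 0 behind the roller when the gate is within 2 to 3 mm of its stop. It then holds the gate shut.
- strike_roller (a point): Top of the upright brass roller (10 mm diameter, 18 mm tall) on the gate blade, which the catch's hook drops behind; moves with the gate.
- catch_nose (a point): Top of the tip of the catch's hook.
- hopper_floor (a point): Middle of the hopper's throat at the height of the gate blade's upper face, 78 mm above the bench: the floor on which the weight stands once the gate is shut. Axes as hopper.
- weight_large: The larger check weight: plain steel, round, 38 mm diameter up to 48 mm, then a neck and a knob 22 mm in diameter, 64 mm tall in all, 0.5 kg; stands upright on the bench. Origin: centre of its underside; z up along its axis.
- weight_small: The smaller check weight, same form: 28 mm diameter, 45 mm tall. Not needed. Origin: centre of its underside.
- tape_roll: Bystander: roll of tape lying flat, 63 mm diameter, 19 mm high, on the bench in front of the gate's rails.
- clip: Bystander: bent sheet-metal clip with a stud, 22 x 69 x 44 mm, on the bench to the left of the hopper.
- gate_lever: Bystander: flat steel lever with a small roller at one end, 109 mm long, 22 mm wide, 16 mm high, lying on the bench to the left of the hopper.
Not all that is in view belongs to the job. What is shaped like the weight_large but purple is not meant.

How it is judged:
By the outcome, as a careful person would: the job done as asked, in the order asked, and still so for the second after the job is handed in, with the robot touching nothing.
It also fails if it takes over 56 s, if anything falls off the work surface, if the arm or the gripper's body presses on something with over 40 N, if the wrist force passes 120 N, or if a joint passes its speed limit or range.

### The arm

A 7-joint arm with a two-finger parallel gripper is mounted at the origin on a cart in front of the work surface, level with it; the furniture and walls round the work are solid. World frame = base frame: x ahead of the robot, y to its left, z up, the work surface at z = 0. Lengths are in m, angles in rad, forces in N, time in s.
With the tool pointing down it reaches from about 0.425 to 0.925 m from the base axis. Payload 6.8 kg.
Tool frame: the origin (TCP) lies on the centre line of the jaws, within the pads' length; the fingertips stand 8 mm ahead of it and the grasp point (between the pads) lies 11 mm behind it (bot.tips_ahead is the distance from the TCP to the fingertips, in m); z points along the fingers, y is the line along which they close (so a half turn about z gives the same grasp; the last joint's range is limited). The gripper opens to 85 mm and grips with 20 to 120 N. Pads are 22 mm wide; open, the fingers measure 114 mm over their backs; the gripper's body (76 mm by 85 mm) begins 54 mm behind the grasp point. The pads swing forward as they close: fully open they stand 13 mm farther back than shut.
Start: joints at [1.2, 0.477, 0.022, 1.555, -0.011, 1.109, -0.083], TCP at [0.175, -0.652, 0.239] pointing down, gripper open.
Joint ranges: [-2.96, 2.96], [-0.34, 2.1], [-1.41, 1.46], [0.24, 2.44], [-1.37, 4.51], [0.17, 1.92], [-2.96, 2.96]. Speed limits (rad/s): [2.39, 2.39, 3.14, 3.14, 3.14, 3.14, 3.14].

### API

Orientations are given as a unit quaternion [w, x, y, z].
In Python, from station import bot gives the robot as it stands.
- The arm moves only by the tool send_rows, never from a script. Its argument "deltas" is text: rows parted by semicolons, each of 4 numbers parted by spaces: the shift along the tool's x, y, z in m, then the turn about the tool's z in degrees. In form: x y z spin; .... A call has 1 to 5 rows; each row is the pose to reach, as a shift and turn from the pose commanded when the call began, along the tool's axes at that moment; what a row does not reach only later rows make up. A row lasts 1/10 s, in which the tool goes at most 50 mm and 8.59 degrees, less where a joint would pass 70% of its speed; a pose out of reach is approached as far as the arm can. A call with a gripper value outside its range is refused whole. "claw" is the opening, from 0 (shut) to 1 (fully open), set as the call begins (left out, the last holds). The fingers move at their own pace and stop on an object; "force" is the grip in N (left out, the last holds). Time passes only in rows, so rows that repeat a pose let the fingers close. It gives the time, the measured TCP pose, the force, the opening and the grip force at its end, in the units of the state.
- bot.get_obs(): the state, without advancing time (a new reading comes with each control period).
- bot.read_camera(name): name is "scene" or "top" or "wrist"; returns a dict with "img" (480x640x3 uint8, red, green, blue), "depth" (480x640 float32, m along the optical axis (not along the pixel's ray), 0 where there is no reading), "fx", "fy", "cx", "cy" (pixels), "camera_from_world" (4x4, takes a point from world to camera coordinates). Camera axes: x right, y up, looking along -z (the intrinsics and any distortion apply to the point x, -y, -z); pixel columns grow to the right and rows downward; lengths in m; the calibration is good to about 2 mm. A picture is of the moment at which its call begins.
- bot.hand_in(): hands the job in; it is judged then, once.
Trained networks look in a picture, given as the dict that the camera call returned (one of the last four; its "shot" number tells which), for a name from the list of things; names that differ only in an ending like _2 or _b are one class to them, and where a whole thing is asked for, a point or a joint stands for the part that bears it (a point fixed in the world has none). Each returns a list of dicts, best first, with "confidence" (0 to 1); they miss things now and then, are a little off and sometimes report something else, mostly with a low value. They report only what shows in the picture. A call takes as long as a camera call. They do not tell look-alikes from the thing itself.
- bot.masks_of(picture, query): "mask" (480x640 bool, what is visible of it).
- bot.landmark_of(picture, query): "xyz" ([x, y, z] in m, in world coordinates, good to about 4 mm: a listed point, or the origin of a listed thing).
The state is a dict: "t": time; "q": joint angles; "joint_vel": joint speeds; "joint_torque": joint torques, N m; "eef_pos": TCP position; "tool_rot": TCP orientation; "contact_force": force on the tool from outside, world axes, zero at the start; "torque": the same for the moment, N m; "gripper_width": opening from 0.0 (shut) to 1.0 (fully open); "grasp_force": force on a finger pad.
Only numpy, scipy, OpenCV 4.12 (cv2) and the standard library are available. Lean on these libraries where they do the work, as an engineer would, in place of code of your own. Each camera call takes 0.05 s, during which the arm holds its last target. There are 200 camera calls.

## Working session

There is one attempt and no reset: what is moved stays moved. The work goes in short steps, Python scripts to look and compute and a tool call to move; the robot and the scene stay as the last step left them, time stands still between calls to the robot, and variables do not carry over. Pictures are saved under pics/ and viewed, at most 10 in all, crops included, and the job is handed in when it is done.

Besides the shell and the picture viewer there is one more tool, called after ">>>" as a command line: name --argument value ..., lists and objects as JSON in quotes. send_rows: Moves the arm, as the interface text tells. Its arguments: {"type":"object","properties":{"deltas":{"type":"string"},"claw":{"type":"number"},"force":{"type":"number"}},"required":["deltas"]}

```bash
mkdir -p pics; ls; cat > h.py <<'E'
from station import bot
import numpy as np, cv2
def lm(p,names):
    for n in names:
        print(n,[(np.round(d["xyz"],3).tolist(),round(d["confidence"],2)) for d in bot.landmark_of(p,n)][:4])
def pix(p,X):
    c=p["camera_from_world"]@np.append(X,1); return [round(float(v)) for v in (p["cx"]+p["fx"]*c[0]/-c[2], p["cy"]+p["fy"]*-c[1]/-c[2])]
def save(p,name): cv2.imwrite(f"pics/{name}.png",p["img"][:,:,::-1])
E
python3 - <<'E'
from h import *
o=bot.get_obs(); print(o["t"],o["eef_pos"],o["tool_rot"],o["gripper_width"])
for c in ("scene","top"):
    p=bot.read_camera(c); save(p,c); print(c)
    lm(p,["hopper","gate_handle","strike_roller","catch_nose","hopper_floor","weight_large","weight_small"])
    for d in bot.landmark_of(p,"weight_large"): print(pix(p,d["xyz"]))
print(bot.get_obs()["t"])
E
```

```text
pics
0.0 [ 0.1751887  -0.65126337  0.23831824] [-9.02170664e-04  9.91379817e-01  1.31016069e-01 -1.82942612e-04] 0.9996141875696645
scene
hopper [([0.634, 0.014, -0.002], 0.78)]
gate_handle [([0.498, 0.2, 0.118], 0.84), ([0.407, -0.214, 0.0], 0.71)]
strike_roller [([0.484, 0.142, 0.097], 0.81)]
catch_nose [([0.404, -0.215, 0.0], 0.52), ([0.534, 0.075, 0.098], 0.51)]
hopper_floor [([0.641, 0.015, 0.08], 0.86)]
weight_large [([0.432, -0.084, -0.001], 0.9), ([0.497, -0.174, 0.0], 0.86), ([0.376, -0.138, -0.002], 0.81), ([0.39, 0.331, 0.002], 0.71)]
weight_small [([0.403, -0.214, 0.004], 0.48)]
[380, 250]
[378, 216]
[412, 247]
[278, 392]
top
hopper [([0.636, 0.011, -0.0], 0.89)]
gate_handle [([0.497, 0.202, 0.12], 0.93), ([0.405, 0.142, 0.003], 0.41)]
strike_roller [([0.488, 0.138, 0.097], 0.94)]
catch_nose [([0.539, 0.077, 0.094], 0.63), ([0.637, 0.011, -0.0], 0.55)]
hopper_floor [([0.64, 0.017, 0.082], 0.97)]
weight_large [([0.5, -0.177, -0.004], 0.76), ([0.397, 0.335, -0.002], 0.76), ([0.378, -0.132, 0.004], 0.62), ([0.432, -0.089, -0.0], 0.53)]
weight_small [([0.407, -0.215, 0.004], 0.58)]
[411, 261]
[233, 300]
[398, 304]
[382, 285]
[275, 259]
0.9
```

View both.

View pics/scene.png

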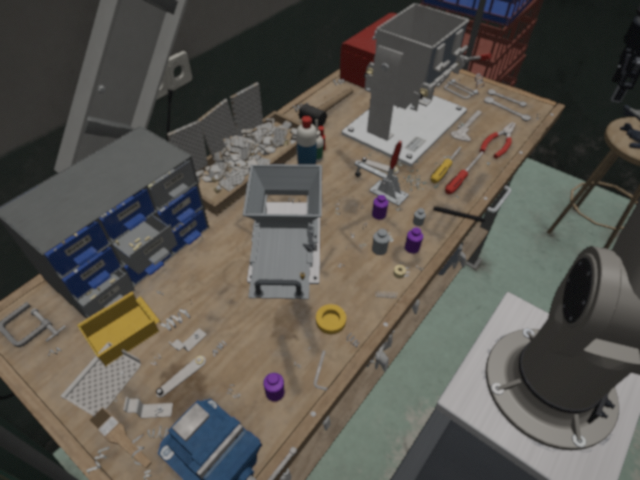

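View pics/top.png

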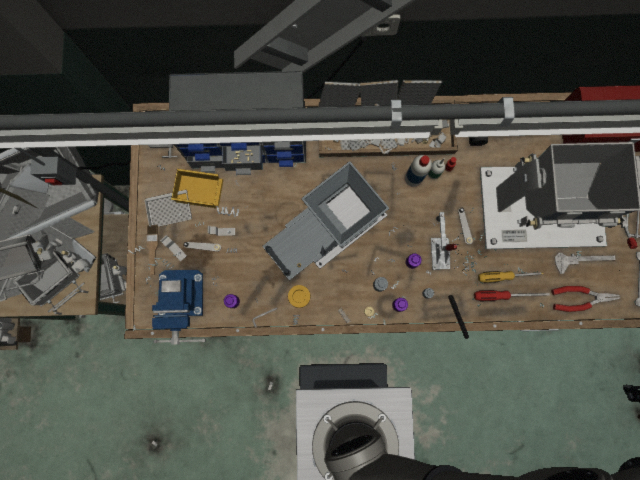

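```bash
python3 - <<'E'
import cv2,numpy as np
t=cv2.imread("pics/top.png")[230:330,360:460]; s=cv2.imread("pics/scene.png")[190:290,340:440]
cv2.imwrite("pics/crop.png",np.hstack([cv2.resize(t,(400,400),interpolation=2),cv2.resize(s,(400,400),interpolation=2)]))
E
```

```text
(no output)
```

View pics/crop.png

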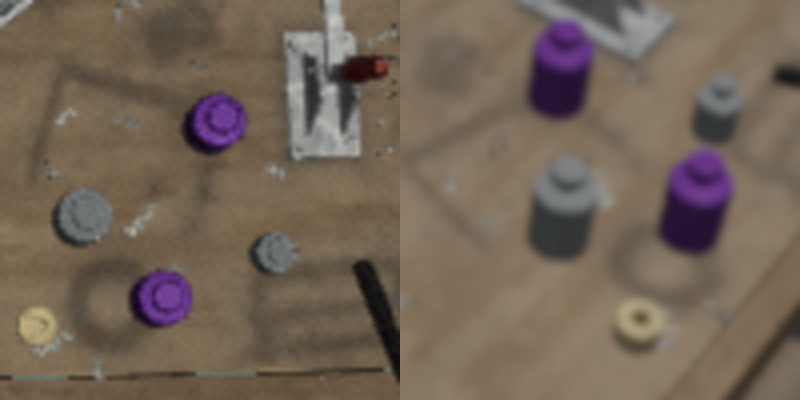

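Two views agree. The five weight-shaped things in the top image are:
- grey at (382,285), the largest grey one
- grey at (430,293), the small one
- purple at (414,261), (400,304) and (233,300)

The crop confirms that the large plain-steel weight is the grey one at (382,285), world about (0.432,-0.086). The gate is open and its handle is at about (0.498,0.201). The hopper's +y points at about 127.7°. I'll start moving towards the handle.

>>> send_rows --deltas "0.341 -0.325 0 -23;0.341 -0.325 0 -23;0.341 -0.325 0 -23;0.341 -0.325 0 -23;0.341 -0.325 0 -23" --claw 0

```text
t: 1.4
eef_pos: [0.306, -0.4366, 0.2396]
tool_rot: [0.0, 0.945, 0.326, 0.0]
contact_force: [0.5, -0.1, 0.6]
gripper_width: 0.142
grasp_force: 0.0
```

```bash
cat >> h.py <<'E'
from scipy.spatial.transform import Rotation as Ro
def go(X,yaw=None):
    o=bot.get_obs(); q=o["tool_rot"]; R=Ro.from_quat([q[1],q[2],q[3],q[0]]).as_matrix()
    y=np.degrees(np.arctan2(R[1,0],R[0,0])); d=R.T@(np.array(X)-o["eef_pos"])
    s=None if yaw is None else (y-yaw+180)%360-180
    print("t",round(o["t"],2),"pos",np.round(o["eef_pos"],4),"yaw",round(y,1),"tilt",round(np.degrees(np.arccos(-R[2,2])),2),"F",np.round(o["contact_force"],1),"-> delta",np.round(d,4),"spin",s)
Y=np.array([np.cos(np.radians(127.7)),np.sin(np.radians(127.7)),0]); 
E
python3 -c "
from h import *
go([.47,-.1,.235],37.7)
h=np.array([.4975,.201,0])
go(h+Y*.045+[0,0,.235],37.7); print(h+Y*.045)"
```

```text
t 1.4 pos [ 0.306  -0.4366  0.2396] yaw 38.0 tilt 0.04 F [ 0.5 -0.1  0.6] -> delta [ 0.3365 -0.164   0.0045] spin 0.3460281484918539
t 1.4 pos [ 0.306  -0.4366  0.2396] yaw 38.0 tilt 0.04 F [ 0.5 -0.1  0.6] -> delta [ 0.544  -0.4291  0.0043] spin 0.3460281484918539
[0.46998128 0.23660506 0.        ]
```

>>> send_rows --deltas "0.336 -0.164 0.004 0;0.336 -0.164 0.004 0;0.336 -0.164 0.004 0;0.336 -0.164 0.004 0;0.336 -0.164 0.004 0"

```text
t: 1.9
eef_pos: [0.4152, -0.2117, 0.2371]
tool_rot: [0.001, 0.945, 0.326, 0.0]
contact_force: [0.0, 0.0, -0.2]
gripper_width: 0.0
grasp_force: 0.0
```

```bash
python3 -c "
from h import *
go([.47,.2366,.235],37.7)"
```

```text
t 1.9 pos [ 0.4152 -0.2117  0.2371] yaw 38.0 tilt 0.07 F [ 0.   0.  -0.2] -> delta [ 0.3194 -0.3193  0.0018] spin 0.339922456321716
```

>>> send_rows --deltas "0.319 -0.319 0.002 0;0.319 -0.319 0.002 0;0.319 -0.319 0.002 0;0.319 -0.319 0.002 0;0.319 -0.319 0.002 0"

```text
t: 2.4
eef_pos: [0.4449, 0.0366, 0.236]
tool_rot: [0.0, 0.945, 0.326, 0.001]
contact_force: [1.1, 0.1, 1.1]
gripper_width: 0.003
grasp_force: 0.0
```

```bash
python3 -c "
from h import *
go([.47,.2366,.235],37.7)"
```

```text
t 2.4 pos [0.4449 0.0366 0.236 ] yaw 38.0 tilt 0.07 F [1.1 0.1 1.1] -> delta [ 0.143  -0.1421  0.0009] spin 0.3345494206335786
```

>>> send_rows --deltas "0.143 -0.142 0 0;0.143 -0.142 0 0;0.143 -0.142 0 0;0.143 -0.142 0 0;0.143 -0.142 0 0"

```text
t: 2.9
eef_pos: [0.469, 0.2426, 0.2363]
tool_rot: [-0.002, 0.944, 0.33, 0.001]
contact_force: [-0.1, -0.5, -0.5]
gripper_width: 0.005
grasp_force: 0.0
```

```bash
python3 - <<'E'
from h import *
p=bot.read_camera("wrist"); save(p,"w1"); lm(p,["gate_handle","strike_roller","hopper"])
go([.47,.2366,.118],37.7)
E
```

```text
gate_handle [([0.497, 0.202, 0.12], 0.66), ([0.536, 0.077, 0.096], 0.62)]
strike_roller [([0.482, 0.14, 0.096], 0.62)]
hopper [([0.641, 0.017, -0.001], 0.85)]
t 3.1 pos [0.47   0.2332 0.2353] yaw 38.0 tilt 0.07 F [-0.8 -0.2  0.4] -> delta [ 0.0022 -0.0027  0.1172] spin 0.27661961734114016
```

View pics/w1.png

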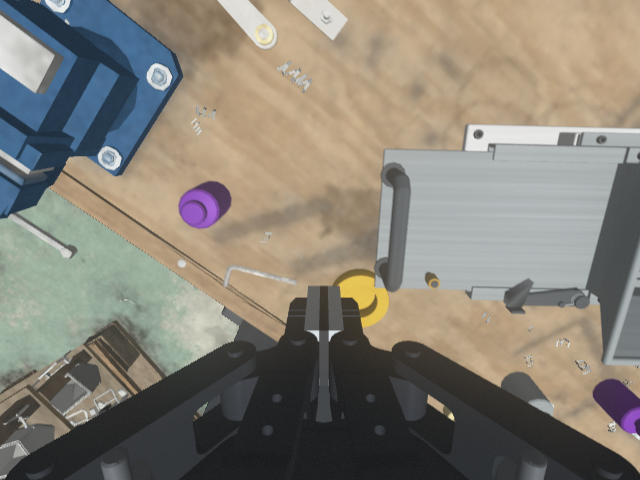

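The wrist view is aligned with the hopper. The bow handle is upright in the picture at about (398,225) and the closed fingers stand outside it, to the left. Going down next.

>>> send_rows --deltas "0.002 -0.002 0.045 0;0.002 -0.002 0.09 0;0.002 -0.002 0.12 0;0.002 -0.002 0.127 0;0.002 -0.002 0.127 0"

```text
t: 3.6
eef_pos: [0.4702, 0.2359, 0.1082]
tool_rot: [0.0, 0.946, 0.325, -0.001]
contact_force: [0.5, 0.4, 0.1]
gripper_width: 0.004
grasp_force: 0.0
```

>>> send_rows --deltas "0 0.015 0 0;0 0.03 0 0;0 0.045 0 0;0 0.06 0 0;0 0.075 0 0"

```text
t: 4.1
eef_pos: [0.5166, 0.1794, 0.1104]
tool_rot: [-0.001, 0.945, 0.326, 0.001]
contact_force: [-7.8, 6.2, 7.2]
gripper_width: 0.0
grasp_force: 4.7
```

>>> send_rows --deltas "0 0.01 0 0;0 0.02 0 0;0 0.03 0 0;0 0.035 0 0;0 0.035 0 0"

```text
t: 4.6
eef_pos: [0.5362, 0.1541, 0.1101]
tool_rot: [-0.003, 0.945, 0.327, -0.0]
contact_force: [-11.7, 8.7, 7.7]
gripper_width: 0.001
grasp_force: 5.7
```

```bash
python3 - <<'E'
from h import *
p=bot.read_camera("top"); lm(p,["gate_handle","strike_roller","catch_nose","hopper_floor"]); go([.541,.144,.108],37.7)
E
```

```text
gate_handle []
strike_roller [([0.598, 0.364, -0.001], 0.34)]
catch_nose []
hopper_floor [([0.642, 0.017, 0.078], 0.85)]
t 4.85 pos [0.5367 0.1538 0.11  ] yaw 38.2 tilt 0.25 F [-7.2  7.7  3.2] -> delta [-0.0027  0.0104  0.002 ] spin 0.4699035022714213
```

>>> send_rows --deltas "0 0.004 0 0;0 0.006 0 0;0 0.008 0 0;0 0.009 0 0;0 0.010 0 0"

```text
t: 5.35
eef_pos: [0.5433, 0.1454, 0.1099]
tool_rot: [-0.002, 0.945, 0.327, 0.0]
contact_force: [-8.4, 10.8, 3.5]
gripper_width: -0.004
grasp_force: 6.7
```

>>> send_rows --deltas "0 0.001 0 0;0 0.002 0 0;0 0.003 0 0;0 0.003 0 0;0 0.003 0 0"

```text
t: 5.85
eef_pos: [0.5434, 0.1453, 0.1099]
tool_rot: [-0.003, 0.945, 0.328, -0.001]
contact_force: [-12.1, 12.3, 5.4]
gripper_width: 0.001
grasp_force: 9.0
```

>>> send_rows --deltas "0 0.002 0 0;0 0.004 0 0;0 0.005 0 0;0 0.005 0 0;0 0.005 0 0"

```text
t: 6.35
eef_pos: [0.5436, 0.1451, 0.1099]
tool_rot: [-0.005, 0.944, 0.329, -0.002]
contact_force: [-20.9, 20.8, 10.7]
gripper_width: -0.004
grasp_force: 14.5
```

```bash
python3 - <<'E'
from h import *
p=bot.read_camera("wrist"); save(p,"w2"); lm(p,["gate_handle","strike_roller","catch_nose"]); go([.541,.144,.108],37.7)
E
```

```text
gate_handle [([0.551, 0.132, 0.117], 0.58)]
strike_roller [([0.642, 0.018, -0.0], 0.7)]
catch_nose [([0.538, 0.081, 0.094], 0.46)]
t 6.55 pos [0.5436 0.145  0.1099] yaw 38.5 tilt 0.65 F [-20.8  20.6   9.2] -> delta [-0.0026 -0.0008  0.0019] spin 0.7507807610840587
```

View pics/w2.png

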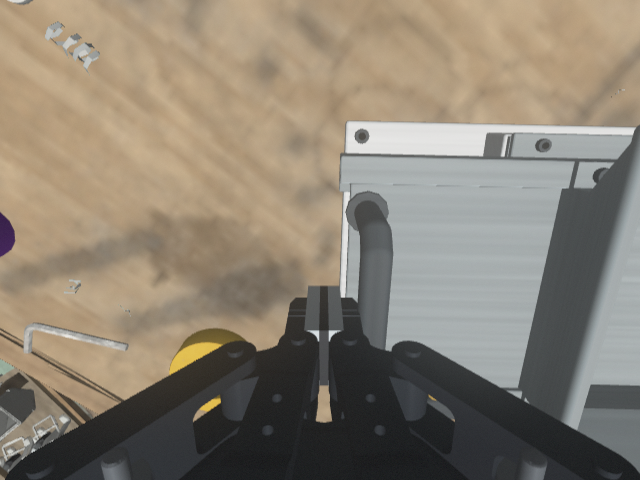

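The gate no longer moves at 29 N, so it is at its stop. Backing off and rising to check the catch.

>>> send_rows --deltas "0 -0.015 0 0;0 -0.03 0 0;0 -0.04 0 0;0 -0.045 -0.04 0;0 -0.045 -0.09 0"

```text
t: 7.05
eef_pos: [0.5199, 0.1714, 0.198]
tool_rot: [0.0, 0.945, 0.326, -0.002]
contact_force: [1.3, -1.0, 1.5]
gripper_width: 0.005
grasp_force: 0.0
```

```bash
python3 -c "
from h import *
go([.48,.05,.25],-11.2)"
```

```text
t 7.05 pos [0.5199 0.1714 0.198 ] yaw 38.1 tilt 0.26 F [ 1.3 -1.   1.5] -> delta [-0.1065  0.0709 -0.0517] spin 49.2784829907109
```

```bash
python3 -c "
from h import *
go([.435,-.087,.20],38)"
```

```text
t 7.05 pos [0.5199 0.1714 0.198 ] yaw 38.1 tilt 0.26 F [ 1.3 -1.   1.5] -> delta [-0.2262  0.1511 -0.0012] spin 0.07848299071090992
```

>>> send_rows --deltas "-0.226 0.151 -0.001 0;-0.226 0.151 -0.001 0;-0.226 0.151 -0.001 0;-0.226 0.151 -0.001 0;-0.226 0.151 -0.001 0" --claw 1

```text
t: 7.55
eef_pos: [0.4427, -0.0681, 0.2001]
tool_rot: [0.001, 0.946, 0.325, 0.001]
contact_force: [0.9, 0.4, -1.0]
gripper_width: 0.852
grasp_force: 0.0
```

>>> send_rows --deltas "0 0 0 0;0 0 0 0"

```text
t: 7.75
eef_pos: [0.4433, -0.0673, 0.1999]
tool_rot: [0.001, 0.946, 0.324, 0.0]
contact_force: [-0.1, 1.3, -0.1]
gripper_width: 1.0
grasp_force: 0.0
```

```bash
python3 - <<'E'
from h import *
go([.435,-.087,.20],38)
t=bot.read_camera("top"); s=bot.read_camera("scene"); w=bot.read_camera("wrist")
for p in (t,s): lm(p,["gate_handle","strike_roller","catch_nose"])
lm(w,["weight_large"]); save(w,"w3")
def crop(p,c,r=25): x,y=pix(p,c); return cv2.resize(p["img"][y-r:y+r,x-r:x+r,::-1],(400,400),interpolation=2)
cv2.imwrite("pics/catch.png",np.hstack([crop(t,[.54,.09,.09]),crop(s,[.54,.09,.09])]))
E
```

```text
t 7.75 pos [ 0.4433 -0.0673  0.1999] yaw 37.8 tilt 0.08 F [-0.1  1.3 -0.1] -> delta [-0.0186  0.0105 -0.0001] spin -0.20881863244633792
gate_handle [([0.55, 0.13, 0.121], 0.88)]
strike_roller [([0.542, 0.066, 0.099], 0.78), ([0.552, 0.131, 0.122], 0.37)]
catch_nose [([0.539, 0.076, 0.094], 0.67)]
gate_handle [([0.55, 0.128, 0.12], 0.88)]
strike_roller [([0.54, 0.073, 0.095], 0.82), ([0.406, -0.214, 0.002], 0.47)]
catch_nose [([0.536, 0.075, 0.094], 0.58), ([0.64, 0.013, -0.002], 0.39)]
weight_large [([0.378, -0.138, -0.0], 0.82), ([0.499, -0.18, -0.003], 0.65), ([0.434, -0.081, 0.0], 0.64)]
```

View pics/catch.png

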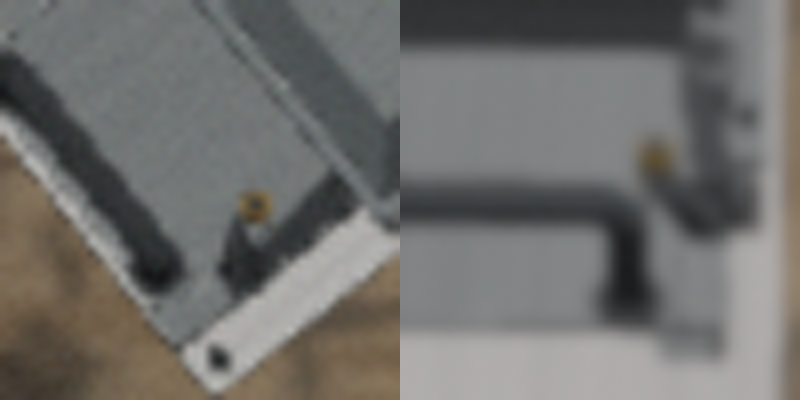

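View pics/w3.png

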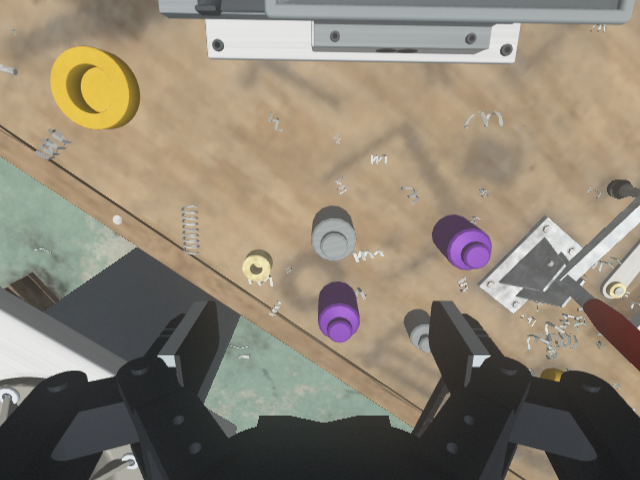

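The catch hook sits on the handle side of the brass roller in both crops (top crop about (255,207)), and the handle is at hopper y of about 142 mm, so the gate is shut and latched. In the wrist view the large grey weight is at (333,235), with purple ones at (339,312) and (462,243). The finger line (left–right in the picture) clears them.

```bash
python3 -c "
from h import *
go([.433,-.085,.10],38)"
```

```text
t 8.25 pos [ 0.4435 -0.0649  0.1994] yaw 38.1 tilt 0.01 F [-0.4 -0.6 -0.8] -> delta [-0.0207  0.0094  0.0994] spin 0.12016716359499924
```

>>> send_rows --deltas "-0.021 0.009 0 0;-0.021 0.009 0.04 0;-0.021 0.009 0.08 0;-0.021 0.009 0.1 0;-0.021 0.009 0.1 0"

```text
t: 8.75
eef_pos: [0.4303, -0.0849, 0.0971]
tool_rot: [-0.002, 0.945, 0.326, -0.002]
contact_force: [-0.4, -0.1, 0.0]
gripper_width: 1.0
grasp_force: 0.0
```

```bash
python3 - <<'E'
from h import *
go([.433,-.085,.023],38)
w=bot.read_camera("wrist")
ms=bot.masks_of(w,"weight_large")
T=np.linalg.inv(w["camera_from_world"])
for m in ms[:5]:
    v,u=np.nonzero(m["mask"]); d=w["depth"][v,u]
    P=np.c_[(u-w["cx"])*d/w["fx"],-(v-w["cy"])*d/w["fy"],-d,np.ones(len(d))]@T.T
    P=P[d>0]; top=P[(P[:,2]>.058)]
    print(round(m["confidence"],2),int(u.mean()),int(v.mean()),np.round(np.percentile(P[:,2],98),3),len(top),np.round((top[:,:2].max(0)+top[:,:2].min(0))/2,4) if len(top) else "", w["img"][v,u].mean(0).round())
E
```

```text
t 8.75 pos [ 0.4303 -0.0849  0.0971] yaw 38.1 tilt 0.32 F [-0.4 -0.1  0. ] -> delta [0.0023 0.0021 0.0741] spin 0.09498831155170251
0.78 325 248 0.064 1410 [ 0.4343 -0.0823] [143. 146. 145.]
0.73 520 262 0.064 1465 [ 0.4976 -0.1767] [110.  73. 134.]
0.7 333 360 0.064 1065 [ 0.3769 -0.134 ] [107.  70. 130.]
```

Grey, 64 mm tall, centre (0.434,-0.082): this matches. Descending and gripping.

>>> send_rows --deltas "0.005 0 0.03 0;0.005 0 0.06 0;0.005 0 0.074 0;0.005 0 0.074 0;0.005 0 0.074 0"

```text
t: 9.35
eef_pos: [0.4376, -0.0823, 0.0267]
tool_rot: [0.001, 0.945, 0.326, 0.001]
contact_force: [0.5, -0.4, 1.0]
gripper_width: 1.002
grasp_force: 0.0
```

>>> send_rows --deltas "0 0 0 0;0 0 0 0;0 0 0 0;0 0 0 0;0 0 0 0" --claw 0 --force 50

```text
t: 9.85
eef_pos: [0.4366, -0.0824, 0.0263]
tool_rot: [0.0, 0.945, 0.326, 0.0]
contact_force: [-2.9, 0.7, 10.7]
gripper_width: 0.424
grasp_force: 49.0
```

>>> send_rows --deltas "0 0 0 0;0 0 0 0;0 0 -0.01 0;0 0 -0.03 0;0 0 -0.05 0"

```text
t: 10.35
eef_pos: [0.4353, -0.0822, 0.0759]
tool_rot: [-0.001, 0.945, 0.326, -0.001]
contact_force: [-0.1, 0.2, -4.6]
gripper_width: 0.426
grasp_force: 51.3
```

Held: opening 0.425 is about 36 mm and the wrist carries −4.6 N. Next, raise it above the rim and carry it over.

>>> send_rows --deltas "0 0 -0.05 0;0 0 -0.1 0;0 0 -0.14 0;0 0 -0.155 0;0 0 -0.155 0"

```text
t: 10.85
eef_pos: [0.4372, -0.0825, 0.2328]
tool_rot: [0.001, 0.945, 0.326, 0.002]
contact_force: [0.7, 0.1, -4.4]
gripper_width: 0.424
grasp_force: 52.5
```

```bash
python3 -c "
from h import *
go([.640,.016,.23],37.7)"
```

```text
t 10.85 pos [ 0.4372 -0.0825  0.2328] yaw 38.0 tilt 0.26 F [ 0.7  0.1 -4.4] -> delta [0.2204 0.0474 0.0035] spin 0.340770634307205
```

>>> send_rows --deltas "0.03 0.006 0 0;0.075 0.016 0 0;0.12 0.026 0 0;0.165 0.036 0 0;0.205 0.044 0 0"

```text
t: 11.35
eef_pos: [0.6252, 0.0103, 0.2275]
tool_rot: [-0.001, 0.945, 0.326, -0.002]
contact_force: [-0.1, 0.1, -3.5]
gripper_width: 0.428
grasp_force: 52.4
```

>>> send_rows --deltas "0.015 0.003 0.003 0;0.015 0.003 0.003 0;0.015 0.003 0.003 0"

```text
t: 11.65
eef_pos: [0.6368, 0.016, 0.2249]
tool_rot: [-0.001, 0.945, 0.326, -0.002]
contact_force: [-0.2, -0.4, -4.3]
gripper_width: 0.427
grasp_force: 52.4
```

```bash
python3 - <<'E'
from h import *
go([.640,.016,.104],37.7)
w=bot.read_camera("wrist"); save(w,"w4"); lm(w,["weight_large","hopper"])
go([.640,.016,.104],37.7)
E
```

```text
t 11.65 pos [0.6368 0.016  0.2249] yaw 38.1 tilt 0.28 F [-0.2 -0.4 -4.3] -> delta [0.003  0.0024 0.1208] spin 0.3861364420393727
weight_large [([0.5, -0.181, -0.006], 0.77), ([0.634, 0.015, 0.199], 0.61)]
hopper [([0.641, 0.018, -0.002], 0.95), ([0.536, 0.077, 0.095], 0.62)]
t 11.8 pos [0.6373 0.0152 0.2268] yaw 38.0 tilt 0.11 F [-0.2 -0.5 -3.9] -> delta [0.0029 0.0011 0.1227] spin 0.30072342555993714
```

View pics/w4.png

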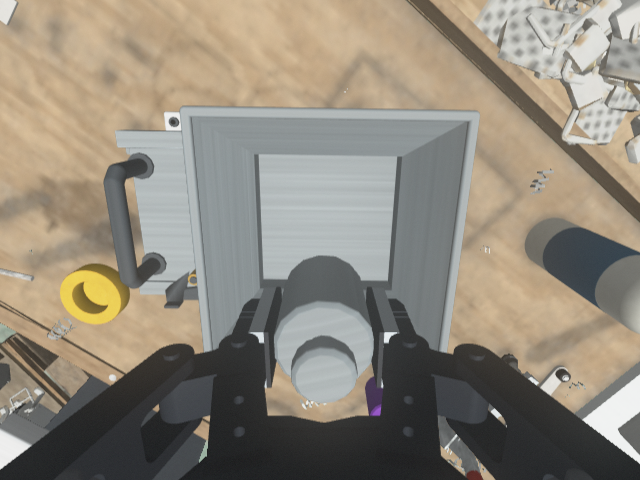

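The wrist view shows the weight held upright over the hopper and the closed gate at (330,220). Lowering it.

>>> send_rows --deltas "0.004 0.001 0.025 0;0.004 0.001 0.055 0;0.004 0.001 0.085 0;0.004 0.001 0.107 0;0.004 0.001 0.114 0"

```text
t: 12.3
eef_pos: [0.6399, 0.0166, 0.111]
tool_rot: [-0.0, 0.946, 0.326, -0.002]
contact_force: [-0.1, -0.2, -4.5]
gripper_width: 0.425
grasp_force: 52.2
```

>>> send_rows --deltas "0 0 0.002 0;0 0 0.004 0;0 0 0.005 0;0 0 0.006 0;0 0 0.006 0"

```text
t: 12.8
eef_pos: [0.6426, 0.018, 0.1081]
tool_rot: [0.0, 0.945, 0.326, 0.0]
contact_force: [-1.3, -0.7, -4.2]
gripper_width: 0.427
grasp_force: 52.4
```

>>> send_rows --deltas "0 0 0.001 0;0 0 0.002 0;0 0 0.002 0"

```text
t: 13.1
eef_pos: [0.6422, 0.018, 0.1053]
tool_rot: [-0.0, 0.945, 0.326, -0.0]
contact_force: [-0.6, 1.1, -5.1]
gripper_width: 0.429
grasp_force: 52.4
```

>>> send_rows --deltas "0 0 0.001 0;0 0 0.002 0;0 0 0.002 0"

```text
t: 13.4
eef_pos: [0.6424, 0.0181, 0.1049]
tool_rot: [0.0, 0.945, 0.326, 0.0]
contact_force: [-5.8, -1.3, 6.2]
gripper_width: 0.425
grasp_force: 53.6
```

It has touched down: the force reads +6 N up. Releasing part-way, within the throat.

>>> send_rows --deltas "0 0 0 0;0 0 0 0;0 0 0 0;0 0 0 0" --claw 0.68

```text
t: 13.8
eef_pos: [0.6425, 0.018, 0.1035]
tool_rot: [0.0, 0.945, 0.326, 0.0]
contact_force: [0.3, -0.1, 0.2]
gripper_width: 0.676
grasp_force: 0.0
```

>>> send_rows --deltas "0 0 -0.01 0;0 0 -0.03 0;0 0 -0.06 0;0 0 -0.1 0;0 0 -0.14 0"

```text
t: 14.3
eef_pos: [0.642, 0.0181, 0.2453]
tool_rot: [-0.0, 0.945, 0.326, -0.0]
contact_force: [0.6, 0.3, 0.3]
gripper_width: 0.681
grasp_force: 0.0
```

>>> send_rows --deltas "-0.05 0 0 0;-0.1 0 0 0;-0.13 0 0 0;-0.13 0 0 0"

```text
t: 14.7
eef_pos: [0.537, -0.066, 0.244]
tool_rot: [0.001, 0.946, 0.324, -0.001]
contact_force: [-0.1, 0.2, 0.3]
gripper_width: 0.677
grasp_force: 0.0
```

```bash
python3 - <<'E'
from h import *
w=bot.read_camera("wrist"); lm(w,["weight_large","strike_roller","catch_nose"])
t=bot.read_camera("top")
lm(t,["weight_large","weight_small","gate_handle","strike_roller","catch_nose"])
x,y=pix(t,[.60,.04,.08]); a=cv2.resize(t["img"][y-50:y+50,x-50:x+50,::-1],(400,400),interpolation=2)
b=cv2.resize(w["img"][:,:,::-1],(400,300)); b=np.vstack([b,np.zeros((100,400,3),np.uint8)])
cv2.imwrite("pics/fin.png",np.hstack([a,b])); go([.6,0,.2])
E
```

```text
weight_large [([0.5, -0.181, -0.002], 0.79), ([0.641, 0.018, 0.074], 0.71), ([0.375, -0.138, -0.0], 0.67), ([0.551, 0.132, 0.119], 0.48)]
strike_roller [([0.538, 0.07, 0.097], 0.62)]
catch_nose [([0.537, 0.078, 0.095], 0.9)]
weight_large [([0.638, 0.012, 0.079], 0.5), ([0.378, -0.133, 0.004], 0.45), ([0.6, 0.362, -0.0], 0.25)]
weight_small [([0.551, 0.132, 0.119], 0.46)]
gate_handle [([0.55, 0.13, 0.119], 0.83), ([0.64, 0.012, 0.08], 0.68)]
strike_roller [([0.538, 0.077, 0.096], 0.68), ([0.54, 0.066, 0.096], 0.65)]
catch_nose [([0.538, 0.073, 0.096], 0.53), ([0.553, 0.419, 0.0], 0.51)]
t 15.2 pos [ 0.5403 -0.0615  0.2433] yaw 38.1 tilt 0.03 F [-0.1 -0.2 -0.7] -> delta [ 0.0849 -0.0115  0.0433] spin None
```

View pics/fin.png

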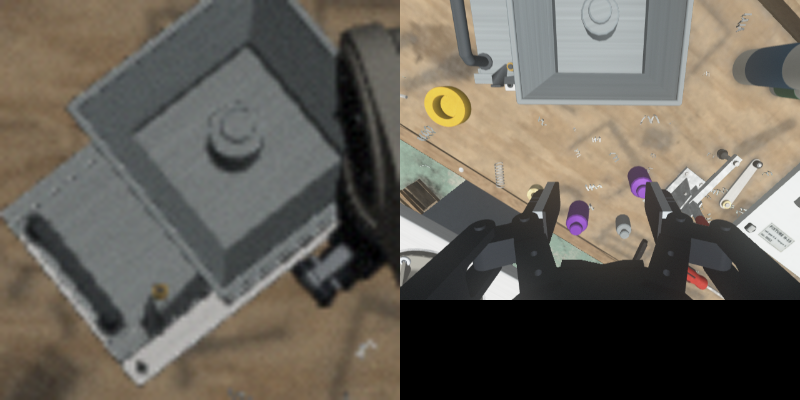

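The weight stands upright in the middle of the hopper (left crop (237,125)). The hook is behind the roller at (158,292), the gate is shut, and the robot is clear. Handing in.

```bash
python3 -c "
from h import *
print(bot.hand_in())"
```

```text
the job is handed in; nothing more can be done
None
```

The gate is shut with its catch snapped in behind the roller, the large steel weight stands upright inside the hopper on the closed gate, and the job was handed in at about 15 s of the 56 s allowed.

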